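# Lock the shock cradle onto its keyhole dock and lay the shock in it

## Robot

A 7-joint arm with a two-finger parallel gripper is mounted at the origin on the work surface. World frame = base frame: x ahead of the robot, y to its left, z up, the work surface at z = 0. Lengths are in mm, angles in degrees, forces in N, time in s.
With the tool pointing down it reaches from about 425 to 875 mm from the base axis. Payload 4.7 kg.
Tool frame: the origin (TCP) lies on the centre line of the jaws, within the pads' length; the fingertips stand 22 mm ahead of it and the grasp point (between the pads) lies 3 mm ahead of it (env.finger_overhang is the distance from the TCP to the fingertips, in mm); z points along the fingers, y is the line along which they close (so a half turn about z gives the same grasp; the last joint's range is limited). The gripper opens to 87 mm and grips with 3 to 60 N. Pads are 19 mm wide; open, the fingers measure 117 mm over their backs; the gripper's body (75 mm by 190 mm) begins 51 mm behind the grasp point.
Start: joints at [-73.734, 18.392, -4.016, 83.108, 1.295, 78.541, -3.26], TCP at [173.276, 626.497, 244.587] pointing down, gripper open.
Joint ranges: [-163.93, 163.93], [-17.29, 119.83], [-79.2, 71.16], [3.27, 140.29], [-89.18, 269.18], [5.43, 117.66], [-154.24, 154.24]. Speed limits (degrees/s): [147.25, 147.25, 180, 180, 180, 180, 180].

## Interface

Orientations are given as [roll, pitch, yaw] about the fixed x, y, z axes, in that order (R = Rz(yaw) Ry(pitch) Rx(roll)).
In Python, from cell import env, read_camera, get_calibration gives the robot as it stands. Calls block until the motion is done:
- env.goto(position, orientation): joint-space move of the TCP to a pose.
- env.movel(position, speed=150, frame=None, until_force=None): straight line of the TCP; frame=None keeps the orientation; speed is the mean speed in mm/s. With until_force (N) it stops when the force on the tool has changed by that much, and returns True; else False.
- env.set_joints(angles): joint-space move.
- env.command_gripper(opening, strength=None): opening from 0.0 (shut) to 1.0 (fully open); strength is the grip in N (None keeps the last); returns when the fingers have stopped.
- env.hold(seconds).
- env.inverse_kinematics(position, orientation): joint angles nearest the present ones, or None.
- env.get_obs(): the state.
- read_camera(name): name is "scene" or "top" or "wrist"; returns the picture (480x640x3 uint8, red, green, blue); there is no depth.
- get_calibration(name): a dict with "camera_matrix" (3x3 intrinsics, pixels), "k1" (the pictures are not rectified: a ray, as slopes to the right and down, at radius r is drawn at 1 + k1 r^2 times it, then the intrinsics apply), "R" (3x3) and "t" (3): a world point X has camera coordinates R X + t. Camera axes: x right, y down, z forward; pixel columns grow to the right and rows downward; lengths in mm; the calibration is good to about 2 mm. A picture is of the moment at which its call begins: read the wrist's pose just before it. get_calibration takes no time and is no camera call; for the wrist camera it gives the pose at the moment of the call.
A pose or a line that the arm cannot do raises env.Unreachable and nothing moves.
- env.job_done(): hands the job in; it is judged then, once.
The state is a dict: "time_s": time; "joints": joint angles; "qd": joint speeds; "effort": joint torques, N m; "position": TCP position; "orientation": TCP orientation; "contact_force": force on the tool from outside, world axes, zero at the start; "ft_torque": the same for the moment, N m; "finger_gap": opening from 0.0 (shut) to 1.0 (fully open); "grip_force": force on a finger pad.
Only numpy, scipy, OpenCV 4.12 (cv2) and the standard library are available. Lean on these libraries where they do the work, as an engineer would, in place of code of your own. Each camera call takes 0.05 s, during which the arm holds its last target. There are 200 camera calls.

## Task

Set the cradle up on the bench dock: lower its plate flat over the two screw heads and slide it away from the spring pin until it is fully home and the pin has popped up behind it. Then lay the shock absorber along the cradle, its plain tube resting down in both V saddles, and let go of it. Don't drop either of them, and leave everything else on the bench where it is.

Things in the scene. Friction and masses are not known exactly. Their poses are not given: they have to be found in the camera images.
- dock: Fixed dark steel base, 250 x 110 x 10 mm, long along its x; origin at the centre of its underside, z up. Two upright screws on its centre line at x = -72 and +72 mm, spring pin at x = -91, y = +30 mm. The cradle goes on the same way round (x axes alike), origin over y = 0: it drops over the heads at x = -9 mm (3 mm play) and is home at x = +15 to +17 mm, z = 10 mm in the dock frame.
- screw_front (a point): Centre of the top of the screw head at the dock's x = +72 mm, 24 mm above the bench. Each screw: shoulder 10 mm diameter, 8 mm high above the dock's top, then a round head 20 mm diameter, 6 mm high.
- screw_rear (a point): The same for the screw at the dock's x = -72 mm, the one next to the spring pin.
- pin (a joint): Spring lock pin, 12 mm diameter, standing 6 mm above the dock's top: 0 when up, 0.006 m when pressed flush by the plate. Takes 0.8 N to start and 2 N to hold flush. It springs up by itself once the plate's rear edge clears it, which is only when the cradle is home (within 2 mm of the slots' ends), and then stops it sliding back.
- cradle: Loose aluminium cradle, 0.4 to 0.9 kg: plate 200 x 90 x 6 mm, long along its x, a rib and two V saddles on top. Origin at the centre of its underside, z up. Two keyholes on its centre line: wide holes 27 mm diameter at x = +81 and -63 mm; each has a 14 mm slot on its -x side, closed at x = +50 and -94 mm. Slide from wide hole to slot end: 26 mm towards the dock's +x.
- rib (a point): Middle of the cradle's upright rib, 20 mm above the cradle's origin: the grip for carrying it. Rib 60 mm long in the cradle's x, 12 mm thick in y, from 6 to 33 mm above the underside; nothing beside it but the plate below.
- saddles (a point): Point midway between the two V saddles where the tube's axis lies when seated, 56 mm above the cradle's origin; x along the tube. Saddles at x = -36 and +36 mm, each 12 mm long in x and 70 mm wide in y, 90 degree V open upwards, rubber lined, tops 55 mm above the cradle's underside.
- shock: Loose shock absorber, 0.45 to 0.85 kg, 222 mm long along its x, lying on the bench; origin under the middle of its plain tube, z up. Tube 40 mm diameter, x = -55 to +55 mm, axis 22 mm up; square head 44 mm from -55 to -89 mm with an eye to -111 mm; gland nut 44 mm diameter from +55 to +67 mm, then an eye to +111 mm. Either end may point either way.
- shock_mid (a point): Point on the shock's tube axis, midway along the plain tube (22 mm above the shock's origin); x along the tube. In the cradle it should lie over the middle between the saddles, within about 10 mm lengthwise.
- oil_can: Bystander: black oil container 60 x 100 x 188 mm, origin at its foot.
- sprayer: Bystander: white pump sprayer with a red head, 120 mm diameter, 268 mm high, origin at its foot.
- jug: Bystander: white plastic mixing jug 100 mm diameter, 130 mm high with a handle, origin at its foot.
- spanner_a: Bystander: spanner 170 mm long lying flat along its x, 9 mm high, origin at its middle.
- spanner_b: Bystander: spanner 140 mm long lying flat along its x, 9 mm high, origin at its middle.
- screwdriver: Bystander: screwdriver 190 mm long with a brown handle, lying along its x.
- coil_spring: Bystander: dark steel coil spring standing on end, 65 mm diameter, 145 mm high, origin at its foot.
Things that resemble listed ones, but are neither listed nor needed, are in the scene too. There is more than one size of the shock; the job needs the smaller.

How it is judged (in metres and radians):
On the way:
1. the cradle is flat on the dock, slid home under both screw heads, with the spring pin up behind it, and the shock is not in it yet (x of cradle in the frame of dock between 0.012 and 0.02 m and y of cradle in the frame of dock between -0.005 and 0.005 m and z of cradle in the frame of dock between 0.007 and 0.0135 m and angle between the x axis of cradle and the x axis of dock, either way round below 0.08 rad and value of joint pin below 0.002 m and distance between shock_mid and cradle above 0.12 m), for 0.2 s.
At the end, for the whole second after the job is handed in: Cradle flat on the dock, home under both heads (x 12-20 mm, y within 5, z 7-12.5, within 0.08 rad), pin up (under 2 mm pressed); shock tube in both saddles (mid within 14 mm along, 5 across, axis 51-60 mm up, within 0.08 rad); both at rest (x of cradle in the frame of dock between 0.012 and 0.02 m and y of cradle in the frame of dock between -0.005 and 0.005 m and z of cradle in the frame of dock between 0.007 and 0.0125 m and angle between the x axis of cradle and the x axis of dock, either way round below 0.08 rad and value of joint pin below 0.002 m and x of shock_mid in the frame of cradle between -0.014 and 0.014 m and y of shock_mid in the frame of cradle between -0.005 and 0.005 m and z of shock_mid in the frame of cradle between 0.051 and 0.06 m and angle between the x axis of shock and the x axis of cradle, either way round below 0.08 rad and linear speed of each of shock, cradle below 0.02 m/s); the robot touches nothing.
It fails at once if the shock is dropped (falls free faster than 0.7 m/s) (linear speed of shock above 0.7 m/s and contact force between the fingers and shock below 0.2 N).
It fails at once if the cradle is dropped (falls free faster than 0.7 m/s) (linear speed of cradle above 0.7 m/s and contact force between the fingers and cradle below 0.2 N).
It fails at once if a bystander is moved more than 40 mm or knocked over (distance of any of oil_can, sprayer, jug, spanner_a, spanner_b, screwdriver, coil_spring from where it was at the start of the episode above 0.04 m or angle between any of oil_can, sprayer, jug, coil_spring's own z axis and vertical above 0.5 rad).
It also fails if it takes over 69 s, if anything falls off the work surface, if the arm or the gripper's body presses on something with over 40 N, if the wrist force passes 120 N, or if a joint passes its speed limit or range.

## Working session

There is one attempt and no reset: what is moved stays moved. The work goes in short steps, each a Python script; the robot and the scene stay as the last script left them, time stands still between calls to the robot, and variables do not carry over. Pictures are saved under pics/ and viewed, at most 10 in all, crops included, and the job is handed in when it is done.

```bash
ls; mkdir -p pics; cat > h.py <<'E'
import numpy as np, cv2
from cell import env, read_camera, get_calibration
def save(name,fn):
    c=get_calibration(name); im=read_camera(name)
    cv2.imwrite('pics/'+fn+'.png',im[:,:,::-1]); np.save('pics/'+fn+'.npy',c,allow_pickle=True); return im
def cal(fn): return np.load('pics/'+fn+'.npy',allow_pickle=True).item()
def px2w(c,uv,z):
    K=np.array(c['camera_matrix']);R=np.array(c['R']);t=np.array(c['t']).ravel()
    p=cv2.undistortPoints(np.array(uv,float).reshape(-1,1,2),K,np.array([c['k1'],0,0,0.]))[:,0]
    d=np.c_[p,np.ones(len(p))]@R; o=-R.T@t
    return o+d*((z-o[2])/d[:,2])[:,None]
def w2px(c,X):
    K=np.array(c['camera_matrix']);R=np.array(c['R'])
    return cv2.projectPoints(np.array(X,float).reshape(-1,3),cv2.Rodrigues(R)[0],np.array(c['t'],float).ravel(),K,np.array([c['k1'],0,0,0.]))[0][:,0]
def crop(fn,x0,y0,x1,y1,s,out):
    cv2.imwrite('pics/'+out+'.png',cv2.resize(cv2.imread('pics/'+fn+'.png')[y0:y1,x0:x1],None,fx=s,fy=s,interpolation=cv2.INTER_CUBIC))
E
python3 - <<'E'
from h import *
save('top','top0');save('scene','scene0')
for n in('top','scene'):
    c=cal(n+'0');print(n,-np.array(c['R']).T@np.array(c['t']).ravel(),c['camera_matrix'],c['k1'])
print(env.get_obs())
E
```

```text
pics
top [ 359.74101763    9.1206903  1680.19059562] [[583.6430987    0.         324.67676968]
 [  0.         583.6430987  235.18151431]
 [  0.           0.           1.        ]] 0.000995663576094507
scene [1034.91187466 -763.04364153 1238.64188044] [[606.41362849   0.         314.92852325]
 [  0.         606.41362849 239.43719089]
 [  0.           0.           1.        ]] -0.1755921545434089
{'time_s': 0.1, 'joints': array([-73.73540442,  18.43450055,  -4.01594218,  83.16839026,
         1.29491368,  78.53879947,  -3.26048108]), 'qd': array([-0.09421569,  0.05157368,  0.0928432 , -0.13834058, -0.0126641 ,
       -0.0037153 , -0.11152591]), 'effort': array([-3.89736942e-04, -4.92570484e+01, -4.05877680e-01, -3.13398921e+01,
       -6.41640695e-02,  3.94871179e-02,  6.27074746e-05]), 'position': array([173.15250782, 626.04675792, 243.57023257]), 'orientation': array([-1.79903536e+02,  5.16044898e-03,  1.64544905e+02]), 'contact_force': array([-1.31750857,  0.5166144 ,  0.51481044]), 'ft_torque': array([-0.0103141 ,  0.00743754, -0.0246865 ]), 'grip_force': 0.0, 'finger_gap': 1.0020357010320238}
```

View pics/top0.png

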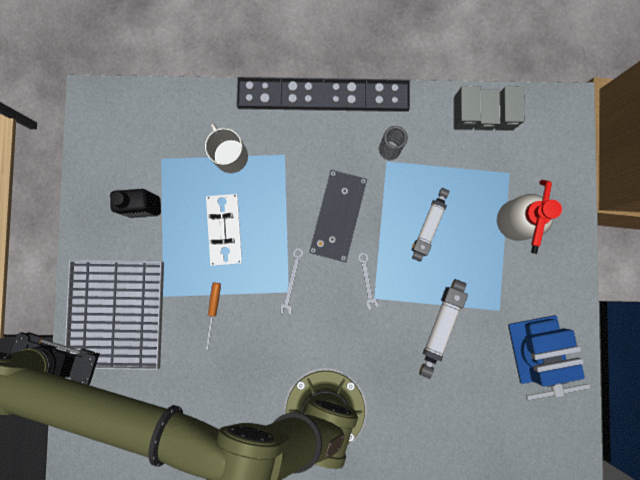

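View pics/scene0.png

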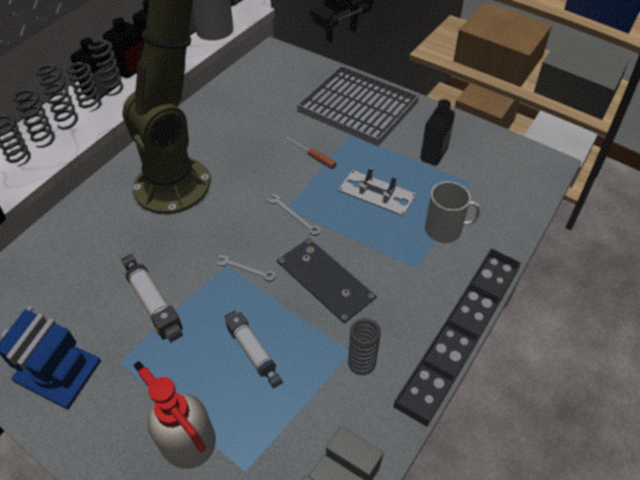

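Two shocks: one at top (431,225) is about 73 px, or about 210 mm, long. The other at (444,328) is about 98 px, or about 280 mm. The first fits the 222 mm. The cradle is at (224,229) and the dock at (338,215), with its pin near (320,243). I'll confirm these in one enlarged composite.

```bash
python3 - <<'E'
from h import *
im=cv2.imread('pics/top0.png')
r=lambda x0,y0:cv2.resize(im[y0:y0+110,x0:x0+66],None,fx=4,fy=4,interpolation=cv2.INTER_CUBIC)
o=np.hstack([r(192,180),r(305,162),r(400,180)]); cv2.imwrite('pics/comp.png',o); print(o.shape)
E
```

```text
(440, 792, 3)
```

View pics/comp.png

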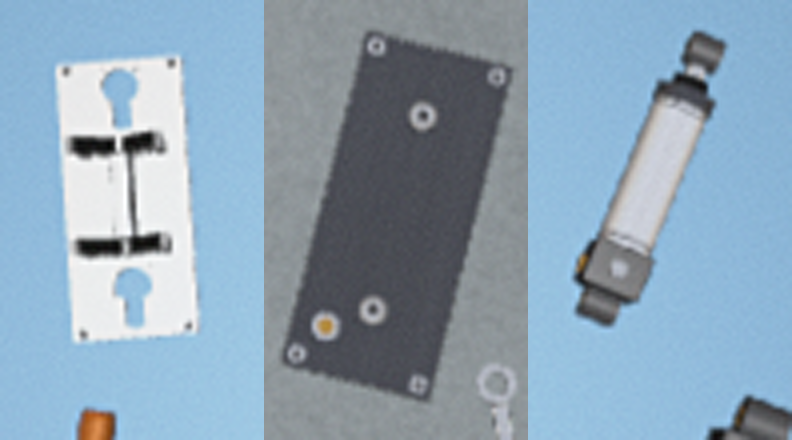

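The cradle's slots run towards the robot from the wide holes, so its +x points away from the robot, the same way as the dock's (pin at the near end). The shock is the smaller one, with its square head at the near end. Next I compute poses.

```bash
python3 - <<'E'
from h import *
c=cal('top0')
def P(l,x0,y0,off,z): return px2w(c,[((x-off)/4-.375+x0,y/4-.375+y0) for x,y in l],z)
def ang(a,b): d=a-b; return np.degrees(np.arctan2(d[1],d[0]))
q=P([(57,67),(180,57),(197,332),(75,342)],192,180,0,6)
print('cradle',q.mean(0),ang(q[0]+q[1],q[2]+q[3]),np.linalg.norm(q[0]-q[3]),np.linalg.norm(q[0]-q[1]))
q=P([(365,31),(512,68),(430,400),(283,362)],305,162,264,10)
print('dock',q.mean(0),ang(q[0]+q[1],q[2]+q[3]),np.linalg.norm(q[0]-q[3]),np.linalg.norm(q[0]-q[1]))
q=P([(422,116),(372,310)],305,162,264,24); print('screws',q,q.mean(0),ang(q[0],q[1]),np.linalg.norm(q[0]-q[1]))
q=P([(684,103),(632,243)],400,180,528,22); print('shock tube',q,q.mean(0),ang(q[0],q[1]),np.linalg.norm(q[0]-q[1]))
q=P([(709,33),(596,322)],400,180,528,22); print('shock ends',q,q.mean(0),ang(q[0],q[1]),np.linalg.norm(q[0]-q[1]))
c=get_calibration('wrist');o=env.get_obs()
print(-np.array(c['R']).T@np.array(c['t']).ravel(),o['position'],np.round(c['R'],2),c['camera_matrix'])
E
```

```text
cradle [505.047486   298.98954725   6.        ] 5.240290422110729 199.24254308571062 89.0880505780058
dock [550.41714495 -30.31164124  10.        ] -13.079616915963763 247.0163537423041 109.69738938670481
screws [[619.86824536 -46.48375143  24.        ]
 [480.08393799 -12.58160306  24.        ]] [549.97609168 -29.53267725  24.        ] -13.632818606212268 143.8367416584254
shock tube [[ 581.59743691 -317.57684325   22.        ]
 [ 480.60080821 -280.44297266   22.        ]] [ 531.09912256 -299.00990795   22.        ] -20.187180869549373 107.60689268827392
shock ends [[ 632.4501126  -335.55949541   22.        ]
 [ 423.96669578 -254.91477699   22.        ]] [ 528.20840419 -295.2371362    22.        ] -21.147267043582072 223.53725795690642
[ 92.27587018 648.14741983 382.61078273] [173.15250782 626.04675792 243.57023257] [[ 0.27  0.96 -0.  ]
 [ 0.92 -0.25  0.3 ]
 [ 0.29 -0.08 -0.95]] [[344.28327218   0.         320.27239303]
 [  0.         344.28327218 238.81066222]
 [  0.           0.           1.        ]]
```

```bash
python3 - <<'E'
from h import *
for k in (0,180):
    for n,p,y in(('dock',[550,-30,150],-13.5),('cradle',[505,299,150],5.2),('cr_lo',[505,299,30],5.2),('shock',[530,-297,22],-20.7)):
        q=env.inverse_kinematics(p,[180,0,y+k]); print(n,k,None if q is None else np.round(q,1))
yd=-13.5
def go(p,y):
    qs=[env.inverse_kinematics(p,[180,0,y+k]) for k in(0,180)]
q0=env.inverse_kinematics([550,-30,150],[180,0,-13.5]);q1=env.inverse_kinematics([550,-30,150],[180,0,166.5])
k=0 if abs(q0[6])<abs(q1[6]) else 180
print(k)
env.goto([370,370,270],[180,0,-13.5+k if k==0 else 166.5])
env.goto([550,-30,150],[180,0,-13.5+k if k==0 else 166.5])
save('wrist','wd'); o=env.get_obs(); print(o['time_s'],o['position'],o['orientation'],o['joints'])
E
```

```text
dock 0 [-37.7  12.3  42.9 105.5  -9.1  65.7 -95.2]
cradle 0 [ -55.8   15.2   26.4  100.1   -7.3   66.4 -112.1]
cr_lo 0 [ -55.3   23.6   26.3  105.6  -12.7   53.7 -108.1]
shock 0 [-12.6  33.5  50.1 103.4 -30.1  57.5 -61.1]
dock 180 [-37.4  12.2  42.6 105.5  -9.1  65.7  84.8]
cradle 180 [-42.2  14.4  10.3  99.6  -2.8  66.3  64.2]
cr_lo 180 [-41.4  22.1   9.7 105.1  -4.5  53.2  65.5]
shock 180 [-14.6  34.9  53.1 103.4 -32.5  58.3 120.7]
180
3.05 [550.29951004 -28.1655339  150.1742075 ] [1.79958303e+02 1.01199846e-02 1.66656473e+02] [-29.98950553  11.20035387  33.74017873 105.28965011  -6.85242629
  65.49794512  82.75142457]
```

View pics/wd.png

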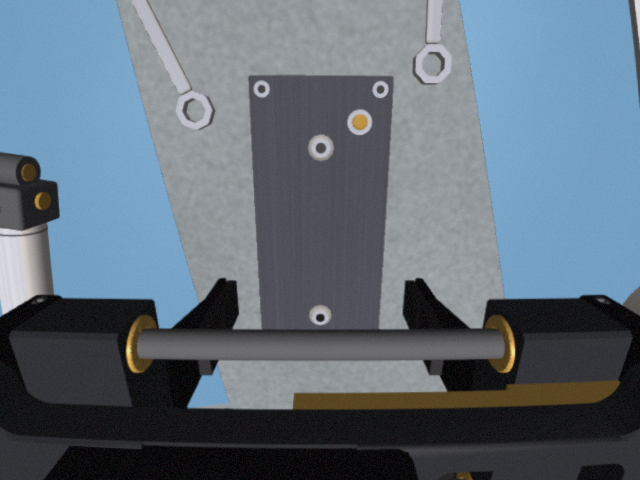

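Dock from the wrist: rear screw (320,148), pin (360,122), front screw (320,315), rear corners (249,76) and (393,76).

```bash
python3 - <<'E'
from h import *
c=cal('wd')
q=px2w(c,[(320.3,147.8),(320,315)],24); d=q[1]-q[0]; print(q,q.mean(0),np.degrees(np.arctan2(d[1],d[0])),np.linalg.norm(d))
q=px2w(c,[(249,76),(393,76)],10); print(q,np.linalg.norm(q[0]-q[1]));print(px2w(c,[(360,122)],16))
env.goto([370,250,200],[180,0,185.2])
env.goto([505,299,150],[180,0,185.2]); env.hold(.3)
save('wrist','wc'); o=env.get_obs(); print(o['time_s'],o['position'],o['orientation'],o['joints'])
E
```

```text
[[480.6525517  -12.15291883  24.        ]
 [617.78392631 -45.00323599  24.        ]] [549.218239   -28.57807741  24.        ] -13.471548048829577 141.0111954419731
[[417.56296977 -52.08491897  10.        ]
 [442.50123253  52.9350865   10.        ]] 107.9403469488503
[[469.37774525  21.39481298  16.        ]]
5.3333 [504.64084301 299.18799953 150.83033453] [ 1.79917608e+02  3.26049671e-02 -1.74776627e+02] [-59.42166297  15.50739958  30.6486825  100.25993743  -8.61490386
  66.48885343  68.97684263]
```

View pics/wc.png

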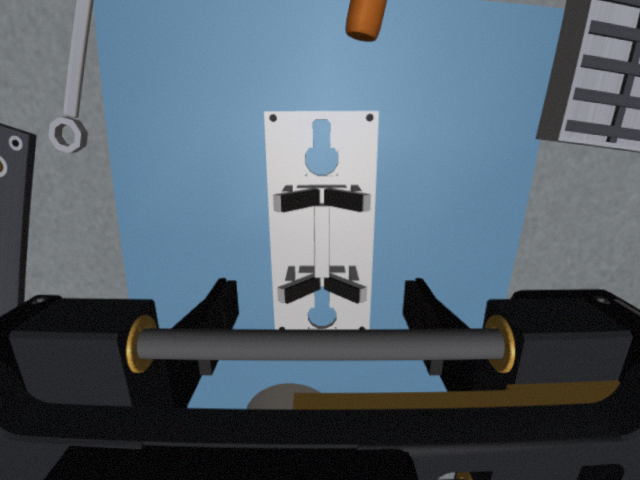

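Cradle from the wrist: rear corners (264,111) and (379,111), front corners (275,331) and (371,331), rear wide hole (322,159), front wide hole (322,316). Next I check the sizes and grip the rib.

```bash
python3 - <<'E'
from h import *
c=cal('wc')
q=px2w(c,[(264.3,111),(379,111),(371.3,331),(274.5,331)],6); a=(q[2]+q[3]-q[0]-q[1])/2
print(q.mean(0),np.degrees(np.arctan2(a[1],a[0])),np.linalg.norm(a),np.linalg.norm(q[0]-q[1]),np.linalg.norm(q[2]-q[3]))
u=a/np.linalg.norm(a)
h=px2w(c,[(322,159),(322,316)],6); print(h, h[0]+63*u,h[1]-81*u,np.linalg.norm(h[1]-h[0]))
# camera foot and scale-corrected centre
R=np.array(c['R']);o=-R.T@np.array(c['t']).ravel(); s=200/np.linalg.norm(a); print(o, o+(q.mean(0)-o)*s)
ctr=(q.mean(0)+o+(q.mean(0)-o)*s)/2
E
```

```text
[503.85311378 300.759354     6.        ] 5.626968799134481 196.51164762941207 89.51273539315588 91.98682815757483
[[442.86580844 294.79122308   6.        ]
 [585.49968577 308.01865436   6.        ]] [505.56223399 300.9684573    6.        ] [504.88999577 300.07649608   6.        ] 143.2459001207412
[420.90765798 291.01576395 289.91364225] [505.32550985 300.93231614   0.96014186]
```

```bash
python3 - <<'E'
from h import *
env.command_gripper(0.6)
env.movel([505.1,300.3,60],frame=[180,0,185.5] ) if False else env.goto([505.1,300.3,75],[180,0,185.5])
print(env.movel([505.1,300.3,31],speed=80,until_force=12))
o=env.get_obs();print(o['time_s'],o['position'],o['orientation'],o['contact_force'])
env.command_gripper(0.0,strength=45)
o=env.get_obs();print(o['time_s'],o['position'],o['orientation'],o['contact_force'],o['finger_gap']*87,o['grip_force'])
p=o['position']; env.movel([p[0],p[1],110],speed=120)
o=env.get_obs();print(o['time_s'],o['position'],o['orientation'],o['contact_force'],o['ft_torque'],o['finger_gap']*87,o['grip_force'])
save('wrist','wg')
E
```

```text
False
7.3 [505.20431341 300.20745749  30.8868002 ] [-1.79983097e+02 -2.69825796e-03 -1.74506365e+02] [0.61842018 0.62958197 1.65021862]
8.0583 [505.09974941 300.38200114  31.05330107] [ 1.79990418e+02  9.51489311e-04 -1.74501562e+02] [0.33966723 0.01262423 0.07622953] 11.907244390423912 44.99979774467647
8.8667 [504.2250895  299.97082754 108.93331264] [-1.79943783e+02 -1.03676895e-01 -1.74495254e+02] [-0.64863963 -0.59208008 -7.28470774] [0.01616615 0.04504314 0.00283081] 11.82535409435308 44.999894415959716
```

View pics/wg.png

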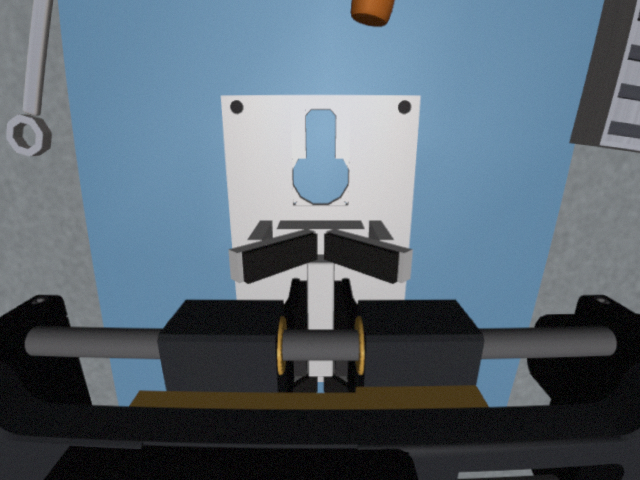

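The cradle is held straight, weight about 7.3 N. Rear hole at (321,178), rear edge corners (221,96) and (420,96). Now I move over the dock, stop just above the heads and look through the hole.

```bash
python3 - <<'E'
from h import *
c=cal('wg'); T=np.array([504.23,299.97]); a=np.radians(5.5); u=np.array([np.cos(a),np.sin(a)]);v=np.array([-u[1],u[0]])
for uv,n in(([(321,178)],'hole'),([(221,96)],'c1'),([(420,96)],'c2')):
    d=px2w(c,uv,84)[0][:2]-T; print(n,d@u,d@v)
D=np.array([550.3,-29.1]); y=np.radians(-13.5); u=np.array([np.cos(y),np.sin(y)])
p=D-9*u; print(p)
env.goto([510,120,120],[180,0,176])
env.goto([*p,90],[180,0,166.5])
env.movel([*p,61],speed=60); env.hold(.3)
o=env.get_obs();print(o['time_s'],o['position'],o['orientation'],o['contact_force'],o['joints'])
save('wrist','wh'); crop('wh',180,20,460,230,2.8,'wh2')
E
```

```text
hole -62.45312511104443 -0.02709207589492202
c1 -99.25759328217256 -44.83620923329912
c2 -99.24430706497014 44.26969514474193
[541.54867072 -26.99899173]
11.2583 [541.80191182 -26.99720419  61.30604829] [1.79981673e+02 3.15798953e-02 1.66497230e+02] [ 0.29475333  0.76740322 -7.09989188] [-37.2616788   18.54378303  42.93748779 111.20286624 -15.17956973
  55.91510855  89.29118796]
```

View pics/wh2.png

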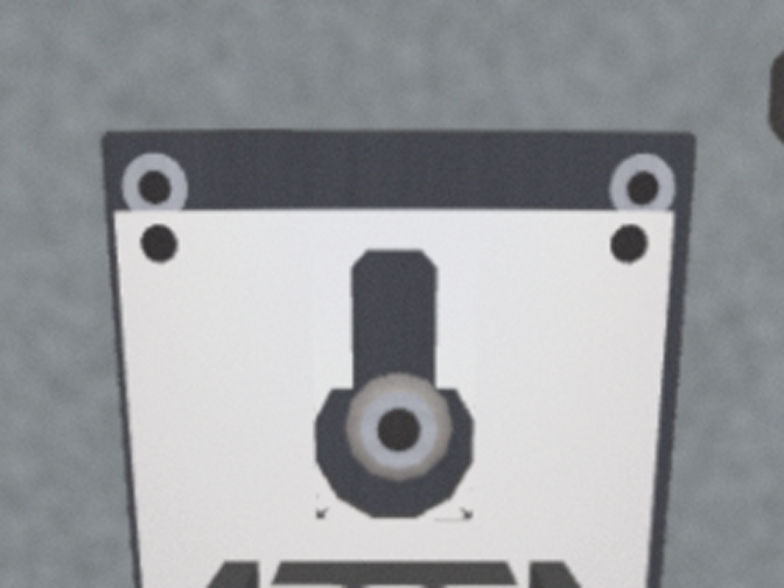

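The screw head sits inside the wide hole: hole centre at crop (394,440), head at (399,429). I'll compute the real offset by rays.

```bash
python3 - <<'E'
from h import *
c=cal('wh'); f=lambda x,y,z:px2w(c,[(180+x/2.8-.3,20+y/2.8-.3)],z)[0][:2]
y=np.radians(-13.5); u=np.array([np.cos(y),np.sin(y)]); v=np.array([-u[1],u[0]])
zt=61.3-31+6
h=f(394,440,zt); s=f(399,429,24); d=s-h; print(h,s,'screw rel hole: x',d@u,'y',d@v)
for n,(a,b,z) in dict(l=(316,440,zt),r=(473,440,zt),dl=(104,132,10),dr=(694,134,10),cl=(114,211,zt),cr=(674,211,zt)).items():
    p=f(a,b,z); print(n,p@u,p@v)
E
```

```text
[480.62894901 -12.80030473] [480.45291526 -11.82248805] screw rel hole: x -0.3994367004716972 y 0.9097052679578702
l 470.3244851736423 86.55655724041456
r 470.3290499884527 113.12059216722254
dl 417.6050441128176 47.03784268223565
dr 417.93515167733824 154.35543073018212
cl 433.6972778953115 55.04832677564045
cr 433.7148781359859 144.46541431708292
```

```bash
python3 - <<'E'
from h import *
y=np.radians(-13.5); u=np.array([np.cos(y),np.sin(y)]); v=np.array([-u[1],u[0]])
p=np.array([541.6,-27.0])+.9*v-.3*u
env.movel([*p,60],speed=40)
hit=env.movel([*p,39.5],speed=30,until_force=13)
o=env.get_obs();print(hit,o['time_s'],o['position'],o['orientation'],o['contact_force'],o['ft_torque'])
z=o['position'][2]
if z<44:
    # slide +x in dock frame, light downward hold
    for dx,n in((20,60),(29,40)):
        q=p+dx*u; hit=env.movel([*q,z],speed=n,until_force=25)
        o=env.get_obs();print(hit,o['time_s'],(o['position'][:2]-p)@u,(o['position'][:2]-p)@v,o['position'][2],o['contact_force'],o['ft_torque'])
    save('wrist','ws'); crop('ws',180,20,460,230,2.8,'ws2')
E
```

```text
True 12.1833 [541.49713761 -26.05710277  41.04038469] [ 1.79997815e+02 -4.29633206e-02  1.66494765e+02] [-0.76159759  0.0107635   4.8167147 ] [ 0.05950436  0.11593241 -0.06365258]
True 12.425 1.4114305696723464 0.04727667491159332 40.970414466725686 [-0.30332925  0.50074532  3.49511196] [ 0.01542206 -0.28325215 -0.00452022]
True 12.775 1.8299131009527705 0.039943165932570746 40.885124490404266 [-2.63511574  1.4280644   4.00858909] [ 0.02693983 -0.09785532 -0.01493527]
```

View pics/ws2.png

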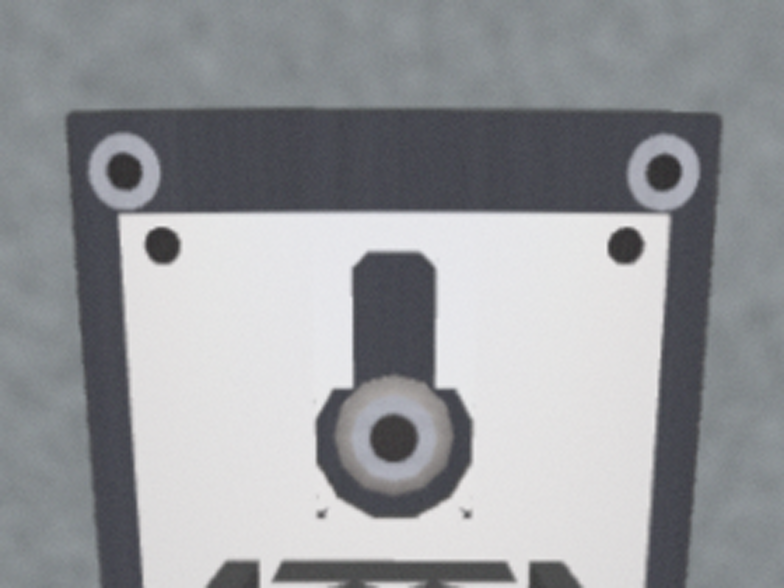

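The plate is flat on the dock (TCP 41, head well inside the hole at (394,437)). The slide stopped early, either on a force transient or because I was pressing. I'll retry slower with less downward press.

```bash
python3 - <<'E'
from h import *
y=np.radians(-13.5); u=np.array([np.cos(y),np.sin(y)]); v=np.array([-u[1],u[0]])
p=np.array([541.6,-27.0])+.9*v-.3*u
o=env.get_obs(); q0=o['position'][:2]
env.movel([*q0,41.7],speed=10)
for i in range(6):
    o=env.get_obs(); x=(o['position'][:2]-p)@u
    print(round(o['time_s'],2),round(x,2),round((o['position'][:2]-p)@v,2),o['position'][2],o['contact_force'],o['ft_torque'])
    if x>=23.5: break
    q=p+min(x+6.,27.)*u
    print(env.movel([*q,41.7],speed=25,until_force=30))
save('wrist','wt')
E
```

```text
13.16 1.97 0.09 41.47823263216432 [ 1.1097356   1.05849428 -2.4215346 ] [-0.05405375 -0.4885989  -0.05663146]
False
13.55 6.47 0.04 41.19950763613016 [-5.54715595  1.27143856  1.83996185] [ 0.30238966  0.75351212 -0.0014014 ]
False
13.88 11.77 0.05 41.308279322428994 [-3.16357254  0.85936183 -0.57182758] [0.19899146 0.44788994 0.0635071 ]
False
14.24 18.09 -0.02 41.495684010650294 [-1.09042343  0.52659448 -3.46126179] [0.11100632 0.13865769 0.05989316]
False
14.64 24.55 -0.27 41.39031866784097 [ 0.09054859 -0.10680893 -6.17175757] [-0.0940734  -0.22473979 -0.07799347]
```

```bash
python3 - <<'E'
from h import *
y=np.radians(-13.5); u=np.array([np.cos(y),np.sin(y)]); v=np.array([-u[1],u[0]])
p=np.array([541.6,-27.0])+.9*v-.3*u
print(env.movel([*(p+28*u),41.3],speed=15,until_force=15)); 
o=env.get_obs();print(o['time_s'],(o['position'][:2]-p)@u,(o['position'][:2]-p)@v,o['position'][2],o['contact_force'])
env.movel([*(p+25.7*u),41],speed=15);env.hold(.2)
o=env.get_obs();print(o['time_s'],(o['position'][:2]-p)@u,(o['position'][:2]-p)@v,o['position'][2],o['contact_force'])
save('wrist','wu'); crop('wu',180,20,460,230,2.8,'wu2')
E
```

```text
False
15.1 26.87186444544692 -0.03447072599354506 41.22227076888979 [-4.59227557  0.81622059 -1.51808427]
15.6083 26.242913440266562 4.455145185566778e-05 41.1664397618593 [ 0.35872117 -0.61493581 -6.23531762]
```

View pics/wu2.png

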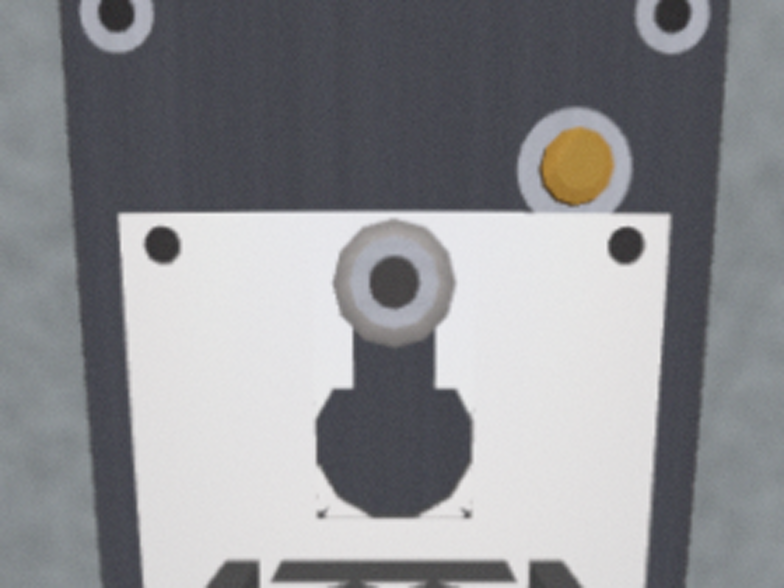

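The pin is up (orange, crop (577,165)) just behind the plate's rear edge (row 212), and the screw is at the slot end. Release, then look at the shock from close by.

```bash
python3 - <<'E'
from h import *
env.command_gripper(0.6); env.hold(.1)
o=env.get_obs(); P=o['position']; print(P,o['orientation'],o['contact_force'])
env.movel([P[0],P[1],160],speed=150)
save('wrist','wv')
env.command_gripper(1.0)
env.goto([500,-285,160],[180,0,159.3]); env.hold(.3)
save('wrist','wk'); o=env.get_obs(); print(o['time_s'],o['position'],o['orientation'],o['joints'])
E
```

```text
[566.50864136 -32.04438689  40.99223427] [179.99244735  -1.55935335 166.526708  ] [ 0.36030208 -0.03301198 -0.02188715]
19.9333 [ 500.49249409 -284.14426806  159.94939649] [ 1.79991502e+02 -5.57093052e-03  1.59394913e+02] [-18.45665185  17.93371313  53.9271638  101.76026602 -15.55514031
  68.20523453 109.39990039]
```

View pics/wk.png

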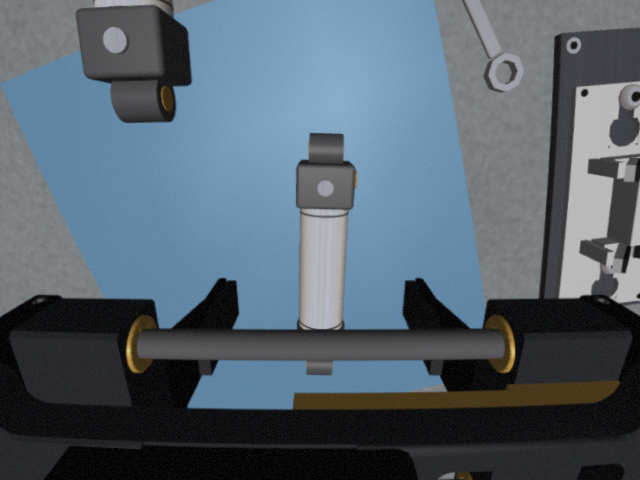

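Shock from the wrist: near eye tip (326,133), tube axis from (324.5,215) to (321,320), gland nut near row 325.

```bash
python3 - <<'E'
from h import *
c=cal('wk')
q=px2w(c,[(326,133),(324.5,215),(321,320),(319.5,375)],22); print(q); d=q[2]-q[1];print(np.degrees(np.arctan2(d[1],d[0])),np.linalg.norm(d)); d=q[3]-q[0];print(np.degrees(np.arctan2(d[1],d[0])),np.linalg.norm(d),(q[0]+q[3])/2)
g=px2w(c,[(322.5,209),(321,326)],40);print(g,g.mean(0),np.linalg.norm(g[1]-g[0]))
E
```

```text
[[ 425.21985992 -251.45679581   22.        ]
 [ 485.85056051 -275.22188241   22.        ]
 [ 577.06196951 -312.49101587   22.        ]
 [ 633.85881451 -335.33285616   22.        ]]
-22.225006544949828 98.53176869156368
-21.90088379106489 224.86753182390865 [ 529.53933722 -293.39482599   22.        ]
[[ 476.72772174 -273.69210949   40.        ]
 [ 572.5035154  -310.81547573   40.        ]] [ 524.61561857 -292.25379261   40.        ] 102.71877613647922
```

The shock's middle is near (528.7,-294.3) at yaw -21.6, agreeing with the top view. The cradle also still shows home at the right edge of this picture. Now I grip the shock.

```bash
python3 - <<'E'
from h import *
p=[528.7,-294.3]
env.goto([*p,90],[180,0,158.4])
print(env.movel([*p,27],speed=80,until_force=12))
o=env.get_obs();print(o['time_s'],o['position'],o['orientation'],o['contact_force'])
env.command_gripper(0.0,strength=60)
o=env.get_obs();print(o['time_s'],o['position'],o['contact_force'],o['finger_gap']*87,o['grip_force'])
env.movel([*p,60],speed=60); env.movel([*p,170],speed=150)
env.hold(.2);o=env.get_obs();print(o['time_s'],o['position'],o['orientation'],o['contact_force'],o['ft_torque'],o['finger_gap']*87,o['grip_force'])
save('wrist','wl')
# tilt / lengthwise check: brightness column of near tube/head in the wrist picture
c=cal('wl'); a=np.radians(-21.6);u=np.array([np.cos(a),np.sin(a)])
im=cv2.imread('pics/wl.png')
print([tuple(im[r,322].tolist()) for r in range(40,300,12)])
E
```

```text
False
21.2667 [ 528.93188421 -294.67237887   27.33572692] [-1.79985899e+02  3.47124387e-02  1.58389585e+02] [0.11456413 0.37123204 0.31481891]
22.1333 [ 529.07895219 -293.50080513   27.03842085] [0.07141482 2.70753599 1.02764235] 38.89794643995517 59.996469256002456
23.9167 [ 528.11997961 -293.95387136  168.84303663] [-1.79984679e+02 -1.15085729e-01  1.58397709e+02] [-0.89144615 -0.77145567 -6.67713903] [-0.04165141  0.00256608 -0.06229882] 38.8675549959121 59.9654665379785
[(210, 180, 142), (213, 180, 142), (80, 79, 77), (95, 92, 93), (124, 126, 127), (85, 82, 84), (53, 52, 55), (118, 115, 119), (118, 119, 119), (180, 170, 168), (179, 170, 168), (179, 171, 169), (105, 105, 105), (104, 102, 102), (151, 144, 144), (199, 192, 189), (203, 195, 193), (204, 196, 194), (202, 193, 191), (200, 191, 190), (202, 193, 190), (201, 194, 192)]
```

```bash
python3 - <<'E'
from h import *
c=cal('wl'); a=np.radians(-21.6);u=np.array([np.cos(a),np.sin(a)])
print('tip', [ (px2w(c,[(322,r)],166)[0][:2]-[528.1,-294])@u for r in(54,58,62)])
C=np.array([566.5,-32.0]); y=-13.5
env.goto([545,-170,175],[180,0,162])
env.goto([*C,130],[180,0,180+y])
env.movel([*C,80],speed=80); env.hold(.2)
o=env.get_obs();print(o['time_s'],o['position'],o['orientation'],o['contact_force'])
print(env.movel([*C,69],speed=20,until_force=4))
env.hold(.2);o=env.get_obs();print(o['time_s'],o['position'],o['orientation'],o['contact_force'],o['ft_torque'],o['grip_force'])
E
```

```text
tip [np.float64(-111.62394304335571), np.float64(-110.23213038886631), np.float64(-108.83426723631493)]
26.15 [567.01820429 -31.94853516  80.61882424] [1.79969240e+02 6.25727471e-02 1.66505301e+02] [ 0.31144554  0.0869543  -7.72553819]
True
26.8167 [566.51909419 -31.91098876  71.03215917] [-1.79987593e+02  5.31584461e-03  1.66547687e+02] [-0.24398898 -0.23154814  4.74905954] [ 0.02279605 -0.08377371  0.17660255] 59.96119384188205
```

It seated at TCP 71.0, exactly as predicted. Release, back off and check numerically.

```bash
python3 - <<'E'
from h import *
env.command_gripper(0.75); env.hold(.2)
o=env.get_obs(); P=o['position']; print(P,o['contact_force'],o['finger_gap'],o['grip_force'])
env.movel([P[0],P[1],190],speed=120)
env.goto([440,-20,260],[180,0,180-13.5]) if False else None
save('wrist','wz'); c=cal('wz'); im=cv2.imread('pics/wz.png').astype(int)
o=env.get_obs();print(o['time_s'],o['contact_force'],o['joints'])
y=np.radians(-13.5);u=np.array([np.cos(y),np.sin(y)]);v=np.array([-u[1],u[0]])
D=np.array([550.3,-29.1]); pin=D-91*u+30*v
print('pin px pred z16',w2px(c,[[*pin,16]]),'z10',w2px(c,[[*pin,10]]))
m=(im[:,:,2]-im[:,:,0]>60)&(im[:,:,2]>120); n,l,s,ct=cv2.connectedComponentsWithStats(m.astype(np.uint8))
print([(s[i,4],ct[i].round(1)) for i in range(1,n) if s[i,4]>30])
C=np.array([566.5,-32])
print('plate rear edge pred',w2px(c,[[*(C-100*u+40*v),16],[*(C-100*u-40*v),16]]))
print('shock tube edges pred @x-25',w2px(c,[[*(C-25*u+20*v),66],[*(C-25*u-20*v),66]]),'tip',w2px(c,[[*(C-111*u),66]]))
r=int(w2px(c,[[*(C-20*u),66]])[0,1]); print(r,[(i,im[r,i].tolist()) for i in range(280,368,4)])
E
```

```text
[564.4818069  -31.75600448  69.27686812] [ 0.76118524  0.1429942  -0.41328308] 0.7471868838681252 0.0
28.9917 [-0.51574836 -0.234502   -0.3125925 ] [-43.06911799  13.51071794  50.16978106 100.99366783 -10.86397267
  70.91014545  86.47463693]
pin px pred z16 [[355.63043311 106.3999493 ]] z10 [[354.96888011 106.89954706]]
[(np.int32(134), array([355.6, 107. ])), (np.int32(33), array([353.5, 144.2])), (np.int32(211), array([172.2, 350.9])), (np.int32(213), array([468.2, 351. ]))]
plate rear edge pred [[368.10811036 115.54281744]
 [275.30351947 115.51828382]]
shock tube edges pred @x-25 [[347.27525857 213.45786529]
 [296.08384033 213.41976185]] tip [[321.83346364  95.94223004]]
219 [(280, [220, 221, 223]), (284, [219, 219, 221]), (288, [221, 220, 222]), (292, [221, 222, 223]), (296, [143, 142, 146]), (300, [164, 167, 172]), (304, [190, 189, 192]), (308, [203, 196, 196]), (312, [205, 196, 196]), (316, [200, 193, 193]), (320, [205, 198, 196]), (324, [204, 196, 194]), (328, [209, 200, 201]), (332, [201, 192, 191]), (336, [196, 190, 191]), (340, [183, 187, 192]), (344, [144, 147, 153]), (348, [221, 221, 222]), (352, [221, 222, 222]), (356, [221, 221, 223]), (360, [221, 221, 222]), (364, [220, 220, 222])]
```

The pin is visible where predicted, the tube edges (296–346 px) match the seated pose, and the arm is clear. Hand in.

```bash
python3 - <<'E'
from h import *
env.hold(.3); print(env.job_done())
E
```

```text
the job is handed in; nothing more can be done
None
```

I handed the job in at about 29 s of the 69 s allowed: the cradle is home on the dock with the pin up, and the shock is lying in both saddles and released. No verdict came back; my last wrist picture, checked numerically, matched that pose.

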